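Clamp a flow cell in its clamshell frame

ROBOT

A 6-joint arm with a two-finger parallel gripper is mounted at the origin on a cart in front of the work surface, level with it; the furniture and walls round the work are solid. World frame = base frame: x ahead of the robot, y to its left, z up, the work surface at z = 0. Lengths are in m, angles in rad, forces in N, time in s.
With the tool pointing down it reaches from about 0.35 to 0.925 m from the base axis. Payload 6.4 kg.
Tool frame: the origin (TCP) lies on the mounting face of the last link; the fingertips stand 173 mm ahead of it and the grasp point (between the pads) lies 155 mm ahead of it; z points along the fingers, y is the line along which they close (so a half turn about z gives the same grasp; the last joint's range is limited). The gripper opens to 85 mm and grips with 20 to 120 N. Pads are 22 mm wide; open, the fingers measure 114 mm over their backs; the gripper's body (76 mm by 85 mm) begins 54 mm behind the grasp point. The pads swing forward as they close: fully open they stand 13 mm farther back than shut.
Start: joints at [0.957, 0.245, 1.558, -0, 1.339, -0.174], TCP at [0.277, 0.588, 0.405] pointing down, gripper open.
Joint ranges: [-3.13, 3.13], [-1.02, 2.26], [0.13, 2.54], [-0.95, 4.09], [0.21, 2.88], [-2.74, 2.74]. Speed limits (rad/s): [2.57, 2.57, 3.14, 3.14, 3.14, 3.14].

INTERFACE

Orientations are given as a 3x3 rotation matrix whose columns are the frame's x, y, z axes.
In Python, from workcell import sense, viewer, job gives the robot as it stands.
- The arm moves only by the tool jog_arm, never from a script. Its argument "plan" is a list of rows, each an object with "grip": the finger opening in mm, from 0 to 85.4; "delta_pos": the shift along the tool's x, y, z normalised to -1 to 1, where 1 is 0.02 m, a list of three; "rotation": the turn, a rotation vector about the tool's x, y, z normalised to -1 to 1, where 1 is 4 degrees, a list of three. A call has 1 to 20 rows; each row shifts and turns the commanded pose from where the row before left it, along the tool's axes as they then stand; what a row does not reach is not made up. A row lasts 1/10 s, in which the tool goes at most 50 mm and 8.59 degrees, less where a joint would pass 70% of its speed; a pose out of reach is approached as far as the arm can. A call with a number of a shift or a turn outside -1 to 1 is refused whole. A call with a gripper value outside its range is refused whole. The fingers move at their own pace and stop on an object; "squeeze" is the grip in N (left out, the last holds). Time passes only in rows, so rows that do not move let the fingers close. It gives the time, the measured TCP pose, the force, the opening and the grip force at its end, in the units of the state.
- sense(): the state, without advancing time (a new reading comes with each control period).
- viewer.camera(name): name is "scene" or "top"; returns the picture (400x640x3 uint8, red, green, blue); there is no depth.
- viewer.get_calibration(name): a dict with "vertical_fov" (degrees; the focal length in pixels is half the picture's height over the tangent of half this angle, whatever the lens; pixels are square), "cx", "cy" (the principal point, pixels), "origin" and "attitude" of the camera in the world. Camera axes: x right, y down, z forward; pixel columns grow to the right and rows downward; lengths in m; the calibration is good to about 2 mm. A picture is of the moment at which its call begins. get_calibration takes no time and is no camera call.
- job.sign_off(): hands the job in; it is judged then, once.
The state is a dict: "clock": time; "joint_pos": joint angles; "joint_velocities": joint speeds; "joint_torque": joint torques, N m; "tcp_pos": TCP position; "tcp_rot": TCP orientation; "wrist_force": force on the tool from outside, world axes, zero at the start; "ft_torque": the same for the moment, N m; "opening": finger opening in m; "grip_force": force on a finger pad.
Only numpy, scipy, OpenCV 4.12 (cv2) and the standard library are available. Lean on these libraries where they do the work, as an engineer would, in place of code of your own. Each camera call takes 0.05 s, during which the arm holds its last target. There are 200 camera calls.

TASK

Push the flow cell square and flush into the corner of the two steel fences on the clamp's base, then swing the hinged lid down over it. Take the steel pin out of its stand and push it down through the hole in the lid's tongue into the hole of the base below, until it bottoms and its shoulder has pressed the springy lid fully shut; finish while still holding the pin and pressing it down like that, without letting go. Leave the petri dish, the little cover-slip box and the tissue booklet where they are.

Things in the scene. Friction and masses are not known exactly. Their poses are not given: they have to be found in the camera images.
- clamp: bare aluminium base plate of the clamshell clamp, fixed, 190 x 140 x 24 mm. Origin on its underside; x points to the hinge (to the robot's left, within 0.35 rad), y towards the robot, z up; it may stand left or right of the pin stand. It spans x -85 to +105, y -70 to +70 mm; its top (the bed) is z = 24. Two steel fences 10 mm high and 10 mm wide stand on the bed as a corner
- cell_home (a point): where the flow cell's origin lies when it is home in the corner, at x 17, y -5, z 24 mm of the clamp, on the bed. The fence by the hinge (100 mm long, along y) has its inner face 23 mm from here in +x; the fence away from the robot (60 mm long, along x) has its inner face 35 mm from here in -y; open towards -x and +y. Axes as the clamp
- base_hole (a point): centre of the mouth of the round blind hole in the bed, 15 mm wide and 14 mm deep, at x -65, y 0, z 24 mm of the clamp; straight under the lid's hole when the lid is down
- lid_hinge (a point): middle of the lid's hinge axis, which runs along the clamp's y, at x 88, y 0, z 47 mm of the clamp. Lid: aluminium frame 104 mm wide, 10 mm thick, its middle plane through the hinge axis, with a clear window; it reaches 132 mm from the axis, then a tongue 44 mm wide reaches to 178 mm
- lid_hole (a point): centre of the 15 mm round hole through the lid's tongue, on the lid's upper (outer) face; 153 mm from the hinge axis; z points out of the upper face. Its height over the clamp's underside is 57 mm with the lid down but unpressed, 52 mm when it is pressed fully shut
- lid (a joint): lid angle on its hinge, rad: 0 down, 1.54 upright, up to 1.92 leaning back (clamp's +x); starts at 1.58 to 1.85. A stiff hinge (0.2 N m) keeps it where it is left. Down and unpressed (0), springy rubber still holds the lid 0.035 rad ajar: its hole is 5 mm too high. About 6 N down at the hole presses it level, fully shut; it springs back if released. May read to -0.015 while pressed
- cell: flow cell: grey block 46 (x) x 70 (y) x 16 (z) mm, 0.12 kg, with a small glass plate on top, lying loose on the bed 10 to 25 mm short of both fences and turned up to 0.25 rad from square. Origin: centre of its underside; x and y are nearly along the clamp's x and y
- pin: steel pin, 0.08 kg, upright in its stand. Origin: centre of its foot; z up along the pin. Shank 12 mm wide, 42 mm long with a chamfered foot, then a shoulder 28 mm wide from z = 42 to 47 mm, then a dark grip stem 18 mm wide from z = 47 to 85 mm. When it bottoms in the base its shoulder holds the lid level, fully shut
- pin_stand: black block 60 x 60 x 46 mm, fixed; origin centre of its underside; a 14 mm hole through its middle in which the pin hangs by its shoulder (the pin's foot is 4 mm above the bench)
- petri: clear petri dish, 58 mm wide, 15 mm high, on the bench; bystander; origin centre of its underside
- slips: small cover-slip box 30 x 30 x 14 mm on the bench; bystander; origin centre of its underside
- tissue: green booklet of lens tissue 102 x 78 x 9 mm on the bench; bystander; origin centre of its underside
Things that resemble listed ones, but are neither listed nor needed, are in the scene too. There is more than one size of the pin; the one meant has the size given above.

How it is judged:
On the way, in this order (a step that is already met when the one before it is completed fails the run):
1. with the lid open, the flow cell sits flush and square in the fence corner (origin within 2 mm of home in x and y, within 0.04 rad) (value of joint lid above 0.8 rad and x of cell in the frame of clamp above 0.015 m and y of cell in the frame of clamp below -0.003 m and z of cell in the frame of clamp below 0.027 m and angle between the x axis of cell and the x axis of clamp, either way round below 0.04 rad), for 0.2 s.
2. the lid is down (below 0.04 rad on its hinge) (value of joint lid below 0.04 rad), for 0.2 s.
3. the pin's foot is in the base's hole, through the lid (z of pin in the frame of clamp below 0.02 m and horizontal distance between pin and lid_hole below 0.006 m), for 0.1 s.
At the end, for the whole second after the job is handed in: Lid down (under 0.01 rad) and pressed shut (its hole under 54 mm over the clamp's underside); pin upright within 0.1 rad through both holes, bottomed within 2.5 mm, fingers on it (over 2 N), pressing the clamp with over 4 N; flow cell within 2.5 mm and 0.045 rad of home (value of joint lid below 0.01 rad and z of lid_hole in the frame of clamp below 0.054 m and z of pin in the frame of clamp below 0.0125 m and horizontal distance between pin and lid_hole below 0.006 m and angle between pin's own z axis and vertical below 0.1 rad and contact force between pin and clamp above 4 N and contact force between the fingers and pin above 2 N and x of cell in the frame of clamp above 0.0145 m and y of cell in the frame of clamp below -0.0025 m and z of cell in the frame of clamp below 0.027 m and angle between the x axis of cell and the x axis of clamp, either way round below 0.045 rad); the arm keeps its last pose, push and grip.
It fails at once if a bystander (petri dish, cover-slip box, tissue booklet) is moved by more than 15 mm (distance of any of petri, slips, tissue from where it was at the start of the episode above 0.015 m).
It also fails if it takes over 69 s, if anything falls off the work surface, if the arm or the gripper's body presses on something with over 40 N, if the wrist force passes 120 N, or if a joint passes its speed limit or range.

## Working session

There is one attempt and no reset: what is moved stays moved. The work goes in short steps, Python scripts to look and compute and a tool call to move; the robot and the scene stay as the last step left them, time stands still between calls to the robot, and variables do not carry over. Pictures are saved under pics/ and viewed, at most 10 in all, crops included, and the job is handed in when it is done.

Besides the shell and the picture viewer there is one more tool, called as name([rows], argument=value, ...), one row to a line, values as JSON. jog_arm: Moves the arm, as the interface text tells. Scaled input: -1 to 1 covers 0.02 m each way for a shift and 4 degrees each way for a turn. Its arguments: {"type":"object","properties":{"plan":{"type":"array","items":{"type":"object","properties":{"grip":{"type":"number"},"delta_pos":{"type":"array","items":{"type":"number"}},"rotation":{"type":"array","items":{"type":"number"}}}}},"squeeze":{"type":"number"}},"required":["plan"]}

```bash
mkdir -p pics; python3 - <<'E'
from workcell import sense, viewer, job
import cv2
s=sense(); print(s['clock'],s['tcp_pos'],s['tcp_rot'],s['opening'])
for n in('scene','top'):
    im=viewer.camera(n); cv2.imwrite(f'pics/{n}0.png',im[:,:,::-1]); print(n,viewer.get_calibration(n))
E
```

```text
0.0 [0.27661132 0.58795129 0.40356875] [[-9.04831819e-01  4.25767695e-01 -1.11760745e-03]
 [ 4.25769018e-01  9.04830553e-01 -1.55359924e-03]
 [ 3.49772997e-04 -1.88158865e-03 -9.99998169e-01]] 0.08570354956579841
scene {'vertical_fov': 57.52689376602862, 'cx': 321.9108197970886, 'cy': 206.77071068249745, 'origin': array([ 0.28030164, -0.53858073,  0.72996651]), 'attitude': array([[ 0.82610908, -0.43661207,  0.35624947],
       [-0.56345513, -0.63117231,  0.53304768],
       [-0.00788024, -0.64108612, -0.76742849]])}
top {'vertical_fov': 45.98110775300371, 'cx': 319.85784456726054, 'cy': 194.27654297381739, 'origin': array([ 0.36302124, -0.05990929,  1.19269494]), 'attitude': array([[ 4.26784238e-04, -9.81311383e-01,  1.92426056e-01],
       [-9.99889227e-01,  2.44412680e-03,  1.46819327e-02],
       [-1.48778614e-02, -1.92411007e-01, -9.81201638e-01]])}
```

View pics/scene0.png

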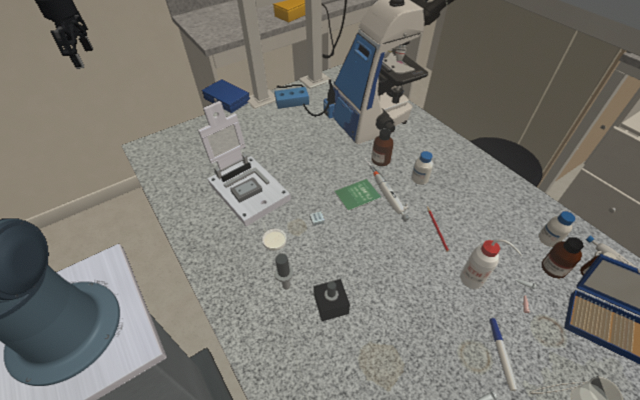

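View pics/top0.png

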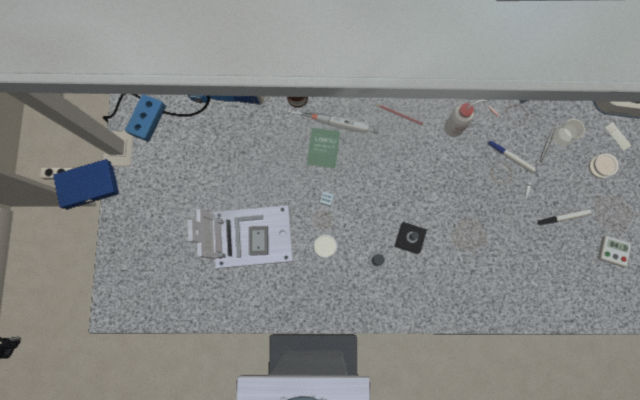

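The scene shows the clamp with its lid up at top (253,237), the petri dish at (325,246), the slips at (327,199) and the tissue at (323,147). There are two pin candidates. One is upright in the black stand at top (411,238), scene (331,293). The other is a bigger one standing free at top (378,260), scene (283,268). The one in the stand fits the description; I'll confirm it in an enlarged crop.

```bash
cat > h.py <<'E'
import numpy as np, cv2
from workcell import sense, viewer, job
def K(c): 
    f=200/np.tan(np.radians(c['vertical_fov']/2)); return np.array([[f,0,c['cx']],[0,f,c['cy']],[0,0,1]])
def proj(n,P):
    c=viewer.get_calibration(n); q=(np.atleast_2d(P)-c['origin'])@c['attitude']; q=q@K(c).T; return q[:,:2]/q[:,2:]
def hit(n,uv,z):
    c=viewer.get_calibration(n); uv=np.atleast_2d(uv); d=np.c_[uv,np.ones(len(uv))]@np.linalg.inv(K(c)).T@c['attitude'].T
    o=c['origin']; return o+d*((z-o[2])/d[:,2])[:,None]
def crop(im,x,y,w,h,k): return cv2.resize(im[y:y+h,x:x+w],None,fx=k,fy=k,interpolation=cv2.INTER_CUBIC)[:,:,::-1]
E
python3 - <<'E'
from h import *
t=cv2.imread('pics/top0.png')[:,:,::-1]; s=cv2.imread('pics/scene0.png')[:,:,::-1]
a=crop(t,185,200,115,75,6.9); b=crop(s,265,245,100,75,4); c=crop(t,360,220,80,75,4)
o=np.zeros((600,800,3),np.uint8); o[:min(517,a.shape[0]),:a.shape[1]][:]=a[:517,:800] if a.shape[1]<=800 else a[:517,:800]
cv2.imwrite('pics/c1.png',o)
o=np.zeros((300,720,3),np.uint8);o[:,:400]=b;o[:,400:]=c
cv2.imwrite('pics/c2.png',o)
print(hit('top',(411,238),.05),hit('scene',(331,293),.06))
E
```

```text
[[ 0.47876711 -0.26339603  0.05      ]] [[ 0.4796313  -0.26922808  0.06      ]]
```

View pics/c1.png

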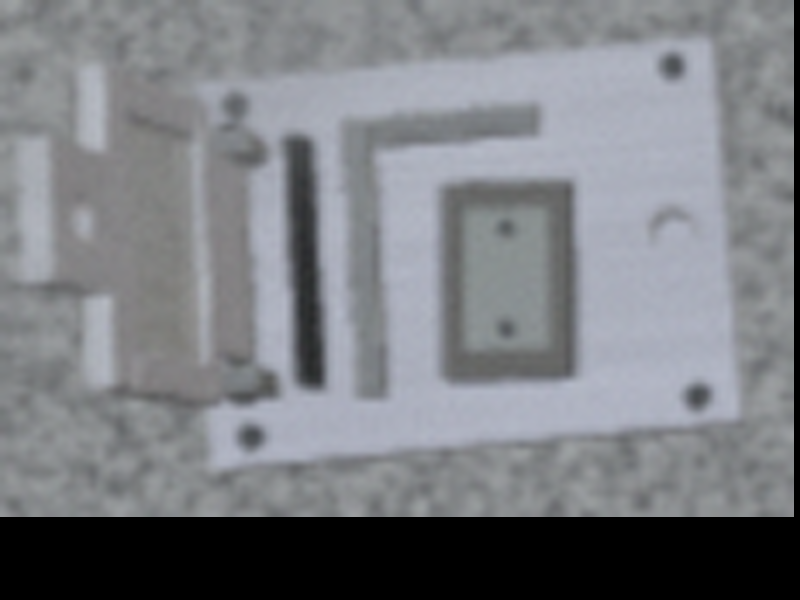

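View pics/c2.png

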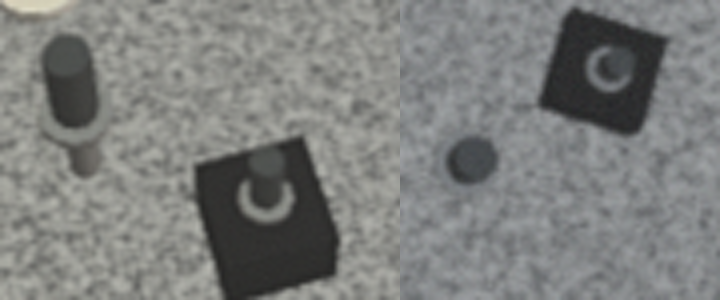

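The crops confirm it: the pin in the stand (crop right (609,70)) has the slim 18 mm stem. The free one (crop left (68,100)) is larger, so it is the decoy. Next I fit the poses.

```bash
cat > m.py <<'E'
from h import *
from scipy.optimize import least_squares
def px(X,k,x0,y0): return (np.array(X,float)+.5)/k-.5+[x0,y0]
def fit(uv,L,z):
    W=hit('top',uv,z)[:,:2]; L=np.array(L,float)/1e3
    f=lambda p:((L@np.array([[np.cos(p[2]),np.sin(p[2])],[-np.sin(p[2]),np.cos(p[2])]])+p[:2])-W).ravel()
    r=least_squares(f,[.45,.1,1.57]); return r.x,np.round(r.fun.reshape(-1,2)*1e3,1)
E
python3 - <<'E'
from m import *
C=px([(713,38),(740,415),(210,470),(200,85)],6.9,185,200)
p,r=fit(C,[(-85,-70),(-85,70),(105,70),(105,-70)],.024); print('clamp',p,r.tolist())
# inner corner of fences at z .034: bed px
D=px([(445,183),(572,180),(577,378),(447,382)],6.9,185,200)
q,r=fit(D,[(23,-35),(-23,-35),(-23,35),(23,35)],.040); print('cell',q,r.tolist())
c,s=np.cos(p[2]),np.sin(p[2]);R=np.array([[c,-s],[s,c]])
print('cell in clamp',R.T@(q[:2]-p[:2]),q[2]-p[2])
w=lambda x,y,z:np.r_[R@[x/1e3,y/1e3]+p[:2],z/1e3]
print('home',w(17,-5,24),'hole',w(-65,0,24),'hinge',w(88,0,47))
print('hole px pred',(proj('top',w(-65,0,24))-[185,200]+.5)*6.9,'corner',(proj('top',w(40,-40,34))-[185,200]+.5)*6.9)
for a in(1.58,1.7,1.85): 
    P=[w(88-178*np.cos(a)+0,y,47+178*np.sin(a)) for y in(-22,22)]; print(a,((proj('top',P)-[185,200]+.5)*6.9).round().tolist(), proj('scene',P).round().tolist())
print('ring',hit('top',px([(209,70)],4,360,220),.051),hit('scene',px([(266,200)],4,265,245),.051))
print('stem',hit('top',px([(221,62)],4,360,220),.089),hit('scene',px([(267,158)],4,265,245),.089))
E
```

```text
clamp [0.48825386 0.11633305 1.66032218] [[0.9, -0.1], [-2.1, -1.1], [0.3, -0.8], [0.9, 2.0]]
cell [0.47484721 0.10760199 1.60887733] [[-0.6, 0.1], [0.1, -0.5], [0.5, 0.2], [0.1, 0.2]]
cell in clamp [-0.00749745  0.01413357] -0.051444841522195084
home [0.49171393 0.133712   0.024     ] hole [0.49406527 0.05159336 0.024     ] hinge [0.4803861  0.20398063 0.047     ]
hole px pred [[673.31924273 231.53844996]] corner [[372.09109358 144.48142861]]
1.58 [[94.0, 131.0], [100.0, 276.0]] [[224.0, 104.0], [207.0, 111.0]]
1.7 [[25.0, 138.0], [31.0, 283.0]] [[219.0, 100.0], [203.0, 107.0]]
1.85 [[-55.0, 148.0], [-51.0, 293.0]] [[215.0, 98.0], [198.0, 104.0]]
ring [[ 0.4807811  -0.26540565  0.051     ]] [[ 0.48045709 -0.26867171  0.051     ]]
stem [[ 0.48153791 -0.26573784  0.089     ]] [[ 0.48244255 -0.26594399  0.089     ]]
```

```bash
cat > g.py <<'E'
from m import *
P0=np.array([.48825,.11633]);A=1.660
c,s=np.cos(A),np.sin(A);R2=np.array([[c,-s],[s,c]])
w=lambda x,y,z:np.r_[R2@[x/1e3,y/1e3]+P0,z/1e3]
def inclamp(p): return np.r_[R2.T@(np.array(p)[:2]-P0),p[2]]*1e3
def go(target,yaw=None):
    s=sense();R=s['tcp_rot'];y=np.arctan2(R[1,1],R[0,1])
    print('t',s['clock'],'tcp',s['tcp_pos'].round(4),'clamp mm',inclamp(s['tcp_pos']).round(1),'yaw',y,'open',s['opening'],'F',s['wrist_force'].round(1))
    if yaw is not None: print('rot z units',-np.degrees(yaw-y)/4, 'tilt', (R[:,2]).round(4))
    print('now units',(R.T@(target-s['tcp_pos'])/.02).round(2))
    if yaw is not None:
        c,s_=np.cos(yaw),np.sin(yaw);Rn=np.array([[s_,c,0],[-c,s_,0],[0,0,-1]]);print('after rot',(Rn.T@(target-s['tcp_pos'])/.02).round(2))
E
python3 -c "
from g import *
go(w(-60,13,300),A)"
```

```text
t 0.1 tcp [0.2766 0.588  0.4037] clamp mm [488.6 168.8 403.7] yaw 1.1309705303309312 open 0.08518022167597003 F [-1.1 -0.7  0.1]
rot z units -7.577788962520458 tilt [-0.001  -0.0014 -1.    ]
now units [-20.57 -19.74   5.21]
after rot [  7.79 -27.43   5.18]
```

jog_arm([
  {"grip": 0,"delta_pos": [0,0,-0.4],"rotation": [0,0,-0.947]},
  {"grip": 0,"delta_pos": [0,0,-0.4],"rotation": [0,0,-0.947]},
  {"grip": 0,"delta_pos": [0,0,-0.4],"rotation": [0,0,-0.947]},
  {"grip": 0,"delta_pos": [0,0,-0.4],"rotation": [0,0,-0.947]},
  {"grip": 0,"delta_pos": [0,0,-0.4],"rotation": [0,0,-0.947]},
  {"grip": 0,"delta_pos": [0,0,-0.4],"rotation": [0,0,-0.947]},
  {"grip": 0,"delta_pos": [0,0,-0.4],"rotation": [0,0,-0.947]},
  {"grip": 0,"delta_pos": [0,0,-0.4],"rotation": [0,0,-0.947]},
  {"grip": 0,"delta_pos": [-0.28,-1,0],"rotation": [0,0,0]},
  {"grip": 0,"delta_pos": [-0.28,-1,0],"rotation": [0,0,0]},
  {"grip": 0,"delta_pos": [-0.28,-1,0],"rotation": [0,0,0]},
  {"grip": 0,"delta_pos": [-0.28,-1,0],"rotation": [0,0,0]},
  {"grip": 0,"delta_pos": [-0.28,-1,0],"rotation": [0,0,0]},
  {"grip": 0,"delta_pos": [-0.28,-1,0],"rotation": [0,0,0]},
  {"grip": 0,"delta_pos": [-0.28,-1,0],"rotation": [0,0,0]},
  {"grip": 0,"delta_pos": [-0.28,-1,0],"rotation": [0,0,0]},
  {"grip": 0,"delta_pos": [-0.28,-1,0],"rotation": [0,0,0]},
  {"grip": 0,"delta_pos": [-0.28,-1,0],"rotation": [0,0,0]},
])

```text
clock: 1.9
tcp_pos: [0.3504, 0.3931, 0.4682]
tcp_rot: [[-0.996, -0.089, -0.001], [-0.089, 0.996, -0.001], [0.001, -0.0, -1.0]]
wrist_force: [0.3, -0.2, 0.8]
opening: 0.0
grip_force: 0.0
```

jog_arm([
  {"grip": 0,"delta_pos": [-0.28,-1,0],"rotation": [0,0,0]},
  {"grip": 0,"delta_pos": [-0.28,-1,0],"rotation": [0,0,0]},
  {"grip": 0,"delta_pos": [-0.28,-1,0],"rotation": [0,0,0]},
  {"grip": 0,"delta_pos": [-0.28,-1,0],"rotation": [0,0,0]},
  {"grip": 0,"delta_pos": [-0.28,-1,0],"rotation": [0,0,0]},
  {"grip": 0,"delta_pos": [-0.28,-1,0],"rotation": [0,0,0]},
  {"grip": 0,"delta_pos": [-0.28,-1,0],"rotation": [0,0,0]},
  {"grip": 0,"delta_pos": [-0.28,-1,0],"rotation": [0,0,0]},
  {"grip": 0,"delta_pos": [-0.28,-1,0],"rotation": [0,0,0]},
  {"grip": 0,"delta_pos": [-0.28,-1,0],"rotation": [0,0,0]},
  {"grip": 0,"delta_pos": [-0.28,-1,0],"rotation": [0,0,0]},
  {"grip": 0,"delta_pos": [-0.28,-1,0],"rotation": [0,0,0]},
  {"grip": 0,"delta_pos": [-0.28,-1,0],"rotation": [0,0,0]},
  {"grip": 0,"delta_pos": [-0.28,-1,0],"rotation": [0,0,0]},
  {"grip": 0,"delta_pos": [-0.28,-1,0],"rotation": [0,0,0]},
  {"grip": 0,"delta_pos": [-0.28,-1,0],"rotation": [0,0,0]},
  {"grip": 0,"delta_pos": [-0.28,-1,0],"rotation": [0,0,0]},
  {"grip": 0,"delta_pos": [0,0,0],"rotation": [0,0,0]},
])

```text
clock: 3.7
tcp_pos: [0.4758, 0.0622, 0.4682]
tcp_rot: [[-0.996, -0.086, -0.001], [-0.086, 0.996, -0.0], [0.001, -0.0, -1.0]]
wrist_force: [-0.3, 0.2, -0.3]
opening: 0.0001
grip_force: 0.0
```

```bash
sed -i 's/\[\[s_,c,0\],\[-c,s_,0\]/[[-s_,c,0],[c,s_,0]/' g.py; python3 -c "
from g import *
go(w(-60,13,215),A)"
```

```text
t 3.7 tcp [0.4758 0.0622 0.4682] clamp mm [-52.8  17.2 468.2] yaw 1.6569765694004739 open 0.00012974142359726263 F [-0.3  0.2 -0.3]
rot z units -0.04330745325088748 tilt [-9.e-04 -2.e-04 -1.e+00]
now units [-0.22 -0.36 12.66]
after rot [-0.21 -0.36 12.66]
```

jog_arm([
  {"grip": 0,"delta_pos": [-0.22,-0.36,0],"rotation": [0,0,-0.04]},
  {"grip": 0,"delta_pos": [0,0,1],"rotation": [0,0,0]},
  {"grip": 0,"delta_pos": [0,0,1],"rotation": [0,0,0]},
  {"grip": 0,"delta_pos": [0,0,1],"rotation": [0,0,0]},
  {"grip": 0,"delta_pos": [0,0,1],"rotation": [0,0,0]},
  {"grip": 0,"delta_pos": [0,0,1],"rotation": [0,0,0]},
  {"grip": 0,"delta_pos": [0,0,1],"rotation": [0,0,0]},
  {"grip": 0,"delta_pos": [0,0,1],"rotation": [0,0,0]},
  {"grip": 0,"delta_pos": [0,0,1],"rotation": [0,0,0]},
  {"grip": 0,"delta_pos": [0,0,1],"rotation": [0,0,0]},
  {"grip": 0,"delta_pos": [0,0,1],"rotation": [0,0,0]},
  {"grip": 0,"delta_pos": [0,0,1],"rotation": [0,0,0]},
  {"grip": 0,"delta_pos": [0,0,1],"rotation": [0,0,0]},
  {"grip": 0,"delta_pos": [0,0,0.6],"rotation": [0,0,0]},
  {"grip": 0,"delta_pos": [0,0,0],"rotation": [0,0,0]},
])

```text
clock: 5.2
tcp_pos: [0.4796, 0.0574, 0.215]
tcp_rot: [[-0.996, -0.092, -0.004], [-0.092, 0.996, 0.001], [0.004, 0.001, -1.0]]
wrist_force: [-0.9, 0.3, -0.4]
opening: -0.0005
grip_force: 0.0
```

```bash
python3 -c "
from g import *
go(w(-60,13,205),A)
im=viewer.camera('scene');cv2.imwrite('pics/s2.png',crop(im,180,90,150,140,4.2))
print((proj('scene',[w(-60,13,z) for z in (24,30,42)])-[180,90])*4.2)"
```

```text
t 5.2 tcp [0.4796 0.0574 0.215 ] clamp mm [-57.9  13.9 215. ] yaw 1.6634209778426958 open -0.0004975509123782115 F [-0.9  0.3 -0.4]
rot z units 0.04900189804856114 tilt [-3.8e-03  5.0e-04 -1.0e+00]
now units [-0.04 -0.11  0.5 ]
after rot [-0.04 -0.11  0.5 ]
[[326.737432   474.3100828 ]
 [325.31898449 467.86755456]
 [322.43930604 454.78817762]]
```

View pics/s2.png

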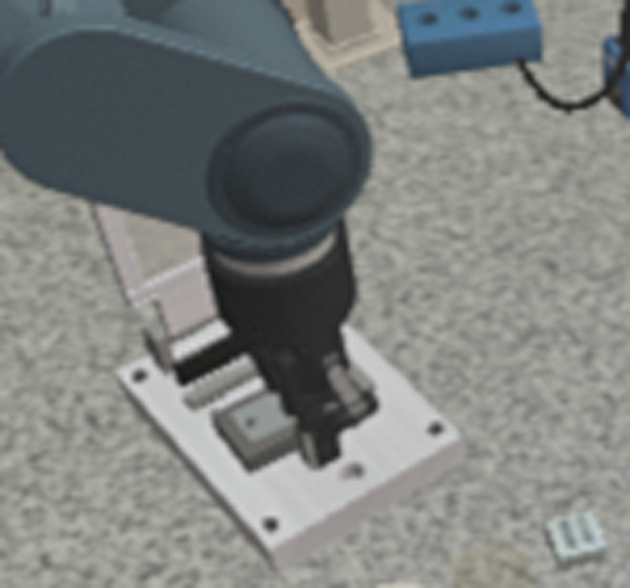

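The fingertips are just above the bed at crop (318,460), beside the cell's -x face at (270,430), with about the predicted height. Lowering and pushing +x.

jog_arm([
  {"grip": 0,"delta_pos": [0,0,0.3],"rotation": [0,0,0]},
  {"grip": 0,"delta_pos": [0,0,0.25],"rotation": [0,0,0]},
  {"grip": 0,"delta_pos": [0,0.3,0],"rotation": [0,0,0]},
  {"grip": 0,"delta_pos": [0,0.2,0],"rotation": [0,0,0]},
  {"grip": 0,"delta_pos": [0,0.2,0],"rotation": [0,0,0]},
  {"grip": 0,"delta_pos": [0,0.2,0],"rotation": [0,0,0]},
  {"grip": 0,"delta_pos": [0,0.2,0],"rotation": [0,0,0]},
  {"grip": 0,"delta_pos": [0,0.2,0],"rotation": [0,0,0]},
  {"grip": 0,"delta_pos": [0,0.2,0],"rotation": [0,0,0]},
  {"grip": 0,"delta_pos": [0,0.1,0],"rotation": [0,0,0]},
  {"grip": 0,"delta_pos": [0,0.1,0],"rotation": [0,0,0]},
  {"grip": 0,"delta_pos": [0,0,0],"rotation": [0,0,0]},
])

```text
clock: 6.45
tcp_pos: [0.4773, 0.091, 0.2058]
tcp_rot: [[-0.996, -0.092, 0.0], [-0.092, 0.996, 0.0], [-0.0, 0.0, -1.0]]
wrist_force: [-0.3, -0.0, -0.0]
opening: -0.0004
grip_force: 0.2
```

```bash
python3 -c "
from g import *
go(w(-20.5,13,204),A)"
```

```text
t 6.45 tcp [0.4773 0.091  0.2058] clamp mm [-24.2  13.1 205.8] yaw 1.662856717477529 open -0.00040853368581997003 F [-0.3 -0.  -0. ]
rot z units 0.04091946368091952 tilt [ 2.e-04  1.e-04 -1.e+00]
now units [-0.01  0.19  0.09]
after rot [-0.01  0.19  0.09]
```

jog_arm([
  {"grip": 0,"delta_pos": [0,0.1,0],"rotation": [0,0,0]},
  {"grip": 0,"delta_pos": [0,0.05,0],"rotation": [0,0,0]},
  {"grip": 0,"delta_pos": [0,0,0],"rotation": [0,0,0]},
])

```text
clock: 6.75
tcp_pos: [0.477, 0.0939, 0.2057]
tcp_rot: [[-0.996, -0.092, -0.0], [-0.092, 0.996, 0.0], [0.0, 0.0, -1.0]]
wrist_force: [-0.4, -0.3, 0.7]
opening: 0.0003
grip_force: 0.5
```

jog_arm([
  {"grip": 0,"delta_pos": [0,0.05,0],"rotation": [0,0,0]},
  {"grip": 0,"delta_pos": [0,0,0],"rotation": [0,0,0]},
])

```text
clock: 6.95
tcp_pos: [0.477, 0.0948, 0.2057]
tcp_rot: [[-0.996, -0.092, 0.0], [-0.092, 0.996, 0.0], [-0.0, 0.0, -1.0]]
wrist_force: [-0.2, -0.5, 0.8]
opening: 0.0002
grip_force: 0.6
```

jog_arm([
  {"grip": 0,"delta_pos": [0,0.05,0],"rotation": [0,0,0]},
  {"grip": 0,"delta_pos": [0,0,0],"rotation": [0,0,0]},
])

```text
clock: 7.15
tcp_pos: [0.4768, 0.0959, 0.2057]
tcp_rot: [[-0.996, -0.092, 0.0], [-0.092, 0.996, 0.0], [-0.0, 0.0, -1.0]]
wrist_force: [1.7, -1.0, 0.9]
opening: 0.0002
grip_force: 0.7
```

jog_arm([
  {"grip": 0,"delta_pos": [0,0.05,0],"rotation": [0,0,0]},
  {"grip": 0,"delta_pos": [0,0,0],"rotation": [0,0,0]},
])

```text
clock: 7.35
tcp_pos: [0.4768, 0.0969, 0.2057]
tcp_rot: [[-0.996, -0.092, 0.0], [-0.092, 0.996, 0.0], [-0.0, 0.0, -1.0]]
wrist_force: [0.7, -0.9, 1.3]
opening: 0.0001
grip_force: 0.7
```

jog_arm([
  {"grip": 0,"delta_pos": [0,0.05,0],"rotation": [0,0,0]},
  {"grip": 0,"delta_pos": [0,0,0],"rotation": [0,0,0]},
])

```text
clock: 7.55
tcp_pos: [0.4767, 0.0979, 0.2057]
tcp_rot: [[-0.996, -0.092, 0.0], [-0.092, 0.996, 0.0], [-0.0, 0.0, -1.0]]
wrist_force: [1.2, -0.7, 0.8]
opening: -0.0001
grip_force: 0.7
```

jog_arm([
  {"grip": 0,"delta_pos": [0,0.05,0],"rotation": [0,0,0]},
  {"grip": 0,"delta_pos": [0,0,0],"rotation": [0,0,0]},
])

```text
clock: 7.75
tcp_pos: [0.4765, 0.0989, 0.2057]
tcp_rot: [[-0.996, -0.092, -0.0], [-0.092, 0.996, -0.0], [0.0, -0.0, -1.0]]
wrist_force: [-0.3, -1.8, 1.5]
opening: 0.0001
grip_force: 0.8
```

jog_arm([
  {"grip": 0,"delta_pos": [0,0.05,0],"rotation": [0,0,0]},
  {"grip": 0,"delta_pos": [0,0,0],"rotation": [0,0,0]},
])

```text
clock: 7.95
tcp_pos: [0.4764, 0.0995, 0.2057]
tcp_rot: [[-0.996, -0.092, -0.001], [-0.092, 0.996, -0.001], [0.001, -0.001, -1.0]]
wrist_force: [-0.4, -4.7, 1.3]
opening: 0.0
grip_force: 2.7
```

jog_arm([
  {"grip": 0,"delta_pos": [0,0.05,0],"rotation": [0,0,0]},
  {"grip": 0,"delta_pos": [0,0,0],"rotation": [0,0,0]},
])

```text
clock: 8.15
tcp_pos: [0.4764, 0.1, 0.2057]
tcp_rot: [[-0.996, -0.093, -0.001], [-0.093, 0.996, -0.003], [0.001, -0.003, -1.0]]
wrist_force: [-0.7, -9.7, 1.9]
opening: -0.0004
grip_force: 4.6
```

```bash
python3 -c "
from g import *
go(w(-20.5,13,204),A)
im=viewer.camera('top');cv2.imwrite('pics/t3.png',crop(im,185,200,115,75,6.9))"
```

```text
t 8.15 tcp [0.4764 0.1    0.2057] clamp mm [-15.2  13.2 205.7] yaw 1.6639441890163957 open -0.00036698720883488253 F [-0.7 -9.7  1.9]
rot z units 0.05649634606033393 tilt [-5.0e-04 -3.1e-03 -1.0e+00]
now units [-0.01 -0.26  0.09]
after rot [-0.01 -0.26  0.09]
```

View pics/t3.png

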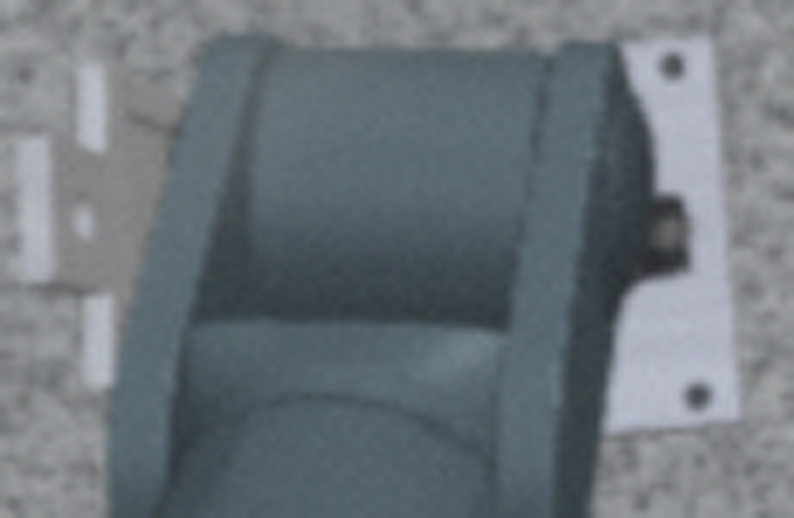

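The top view is blocked by the wrist, but the wrist force of about 10 N shows that the cell is against the hinge fence. Next I go round to the +y face.

jog_arm([
  {"grip": 0,"delta_pos": [0,-0.75,0],"rotation": [0,0,0]},
  {"grip": 0,"delta_pos": [0,0,-1],"rotation": [0,0,0]},
  {"grip": 0,"delta_pos": [0.3,0,-1],"rotation": [0,0,0]},
  {"grip": 0,"delta_pos": [1,0.5,0],"rotation": [0,0,0]},
  {"grip": 0,"delta_pos": [1,1,0],"rotation": [0,0,0]},
  {"grip": 0,"delta_pos": [0.6,0.95,0],"rotation": [0,0,0]},
  {"grip": 0,"delta_pos": [0,0,1],"rotation": [0,0,0]},
  {"grip": 0,"delta_pos": [0,0,1],"rotation": [0,0,0]},
  {"grip": 0,"delta_pos": [0,0,0],"rotation": [0,0,0]},
])

```text
clock: 9.1
tcp_pos: [0.4138, 0.1296, 0.2034]
tcp_rot: [[-0.996, -0.092, -0.006], [-0.092, 0.996, 0.0], [0.006, 0.001, -1.0]]
wrist_force: [0.5, -0.4, -0.0]
opening: -0.0002
grip_force: 0.0
```

```bash
python3 -c "
from g import *
go(w(19,41,204),A)"
```

```text
t 9.1 tcp [0.4138 0.1296 0.2034] clamp mm [ 19.8  73.  203.4] yaw 1.6628201248354386 open -0.00024512053592659963 F [ 0.5 -0.4 -0. ]
rot z units 0.040395312692665795 tilt [-6.1e-03  3.0e-04 -1.0e+00]
now units [-1.6  -0.05 -0.04]
after rot [-1.6  -0.04 -0.03]
```

jog_arm([
  {"grip": 0,"delta_pos": [-0.3,0,0],"rotation": [0,0,0]},
  {"grip": 0,"delta_pos": [-0.2,0,0],"rotation": [0,0,0]},
  {"grip": 0,"delta_pos": [-0.2,0,0],"rotation": [0,0,0]},
  {"grip": 0,"delta_pos": [-0.2,0,0],"rotation": [0,0,0]},
  {"grip": 0,"delta_pos": [-0.2,0,0],"rotation": [0,0,0]},
  {"grip": 0,"delta_pos": [-0.2,0,0],"rotation": [0,0,0]},
  {"grip": 0,"delta_pos": [-0.1,0,0],"rotation": [0,0,0]},
  {"grip": 0,"delta_pos": [0,0,0],"rotation": [0,0,0]},
])

```text
clock: 9.9
tcp_pos: [0.4438, 0.1319, 0.2058]
tcp_rot: [[-0.996, -0.092, 0.001], [-0.092, 0.996, 0.0], [-0.001, -0.0, -1.0]]
wrist_force: [0.8, -0.4, -0.8]
opening: 0.0001
grip_force: 0.0
```

jog_arm([
  {"grip": 0,"delta_pos": [-0.1,0,0],"rotation": [0,0,0]},
  {"grip": 0,"delta_pos": [0,0,0],"rotation": [0,0,0]},
])

```text
clock: 10.1
tcp_pos: [0.4454, 0.1321, 0.2056]
tcp_rot: [[-0.996, -0.092, -0.0], [-0.092, 0.996, 0.0], [0.0, 0.0, -1.0]]
wrist_force: [-0.8, 0.5, 0.4]
opening: -0.0002
grip_force: 0.4
```

jog_arm([
  {"grip": 0,"delta_pos": [-0.05,0,0],"rotation": [0,0,0]},
  {"grip": 0,"delta_pos": [0,0,0],"rotation": [0,0,0]},
])

```text
clock: 10.3
tcp_pos: [0.4458, 0.1322, 0.2055]
tcp_rot: [[-0.996, -0.092, -0.003], [-0.092, 0.996, -0.0], [0.003, -0.0, -1.0]]
wrist_force: [-4.2, -0.5, 4.4]
opening: 0.0001
grip_force: 2.4
```

jog_arm([
  {"grip": 0,"delta_pos": [-0.05,0,0],"rotation": [0,0,0]},
  {"grip": 0,"delta_pos": [0,0,0],"rotation": [0,0,0]},
])

```text
clock: 10.5
tcp_pos: [0.4463, 0.1322, 0.2052]
tcp_rot: [[-0.996, -0.092, -0.005], [-0.092, 0.996, -0.001], [0.005, -0.0, -1.0]]
wrist_force: [-8.4, -1.3, 7.1]
opening: -0.0001
grip_force: 4.1
```

jog_arm([
  {"grip": 0,"delta_pos": [0.5,0,0],"rotation": [0,0,0]},
  {"grip": 0,"delta_pos": [0,0,-1],"rotation": [0,0,0]},
  {"grip": 0,"delta_pos": [0,-0.6,-1],"rotation": [0,0,0]},
  {"grip": 0,"delta_pos": [-0.77,-1,0],"rotation": [0,0,0]},
  {"grip": 0,"delta_pos": [-1,-1,0],"rotation": [0,0,0]},
  {"grip": 0,"delta_pos": [-1,0,0],"rotation": [0,0,0]},
  {"grip": 0,"delta_pos": [0,0,1],"rotation": [0,0,0]},
  {"grip": 0,"delta_pos": [0,0,1],"rotation": [0,0,0]},
  {"grip": 0,"delta_pos": [0,0.3,0],"rotation": [0,0,0]},
  {"grip": 0,"delta_pos": [0,0.2,0],"rotation": [0,0,0]},
  {"grip": 0,"delta_pos": [0,0.1,0],"rotation": [0,0,0]},
  {"grip": 0,"delta_pos": [0,0,0],"rotation": [0,0,0]},
])

```text
clock: 11.7
tcp_pos: [0.4966, 0.0971, 0.2068]
tcp_rot: [[-0.996, -0.093, 0.002], [-0.093, 0.996, -0.0], [-0.002, -0.0, -1.0]]
wrist_force: [-0.3, 0.0, -0.5]
opening: -0.0
grip_force: 0.0
```

jog_arm([
  {"grip": 0,"delta_pos": [0,0.05,0],"rotation": [0,0,0]},
  {"grip": 0,"delta_pos": [0,0,0],"rotation": [0,0,0]},
])

```text
clock: 11.9
tcp_pos: [0.4963, 0.0977, 0.2062]
tcp_rot: [[-0.996, -0.092, 0.001], [-0.092, 0.996, -0.0], [-0.001, -0.0, -1.0]]
wrist_force: [-0.3, -0.0, 0.7]
opening: -0.0002
grip_force: 0.0
```

jog_arm([
  {"grip": 0,"delta_pos": [0,0.05,0],"rotation": [0,0,0]},
  {"grip": 0,"delta_pos": [0,0,0],"rotation": [0,0,0]},
])

```text
clock: 12.1
tcp_pos: [0.4961, 0.0986, 0.2058]
tcp_rot: [[-0.996, -0.092, 0.0], [-0.092, 0.996, 0.0], [-0.0, 0.0, -1.0]]
wrist_force: [-0.0, 0.7, -0.2]
opening: -0.0001
grip_force: 0.0
```

```bash
python3 -c "
from g import *
go(w(-16,-5,204),A)"
```

```text
t 12.1 tcp [0.4961 0.0986 0.2058] clamp mm [-18.3  -6.2 205.8] yaw 1.6627230747585786 open -0.00013514266594483908 F [-0.   0.7 -0.2]
rot z units 0.03900517274129115 tilt [ 1.e-04  0.e+00 -1.e+00]
now units [0.06 0.12 0.09]
after rot [0.06 0.12 0.09]
```

jog_arm([
  {"grip": 0,"delta_pos": [0,0.1,0],"rotation": [0,0,0]},
  {"grip": 0,"delta_pos": [0,0,0],"rotation": [0,0,0]},
])

```text
clock: 12.3
tcp_pos: [0.4959, 0.1006, 0.2057]
tcp_rot: [[-0.996, -0.092, 0.0], [-0.092, 0.996, -0.0], [0.0, -0.0, -1.0]]
wrist_force: [0.6, -0.9, 0.3]
opening: -0.0
grip_force: 0.2
```

jog_arm([
  {"grip": 0,"delta_pos": [0,0.05,0],"rotation": [0,0,0]},
  {"grip": 0,"delta_pos": [0,0,0],"rotation": [0,0,0]},
])

```text
clock: 12.5
tcp_pos: [0.4959, 0.1012, 0.2057]
tcp_rot: [[-0.996, -0.092, 0.0], [-0.092, 0.996, -0.001], [0.0, -0.001, -1.0]]
wrist_force: [0.0, -5.5, 0.6]
opening: 0.0003
grip_force: 2.4
```

jog_arm([
  {"grip": 0,"delta_pos": [0,0.05,0],"rotation": [0,0,0]},
  {"grip": 0,"delta_pos": [0,0,0],"rotation": [0,0,0]},
])

```text
clock: 12.7
tcp_pos: [0.4959, 0.1017, 0.2058]
tcp_rot: [[-0.996, -0.093, 0.0], [-0.093, 0.996, -0.003], [0.0, -0.003, -1.0]]
wrist_force: [-1.2, -9.3, 1.5]
opening: 0.0
grip_force: 4.3
```

jog_arm([
  {"grip": 0,"delta_pos": [0,-0.75,0],"rotation": [0,0,0]},
  {"grip": 0,"delta_pos": [0,0,-1],"rotation": [0,0,0]},
  {"grip": 0,"delta_pos": [0,0,-1],"rotation": [0,0,0]},
  {"grip": 0,"delta_pos": [0,0,-1],"rotation": [0,0,0]},
  {"grip": 0,"delta_pos": [0,0,-1],"rotation": [0,0,0]},
  {"grip": 0,"delta_pos": [0,0,-1],"rotation": [0,0,0]},
  {"grip": 0,"delta_pos": [0,0,-1],"rotation": [0,0,0]},
  {"grip": 0,"delta_pos": [0,0,-1],"rotation": [0,0,0]},
  {"grip": 0,"delta_pos": [0,0,-1],"rotation": [0,0,0]},
  {"grip": 0,"delta_pos": [0,0,-1],"rotation": [0,0,0]},
  {"grip": 0,"delta_pos": [0,0,-1],"rotation": [0,0,0]},
  {"grip": 0,"delta_pos": [0,0,-1],"rotation": [0,0,0]},
  {"grip": 0,"delta_pos": [0,0,-1],"rotation": [0,0,0]},
  {"grip": 0,"delta_pos": [0.3,0,0],"rotation": [0,0,0]},
])

```text
clock: 14.1
tcp_pos: [0.4916, 0.0873, 0.4487]
tcp_rot: [[-0.996, -0.092, 0.006], [-0.092, 0.996, 0.001], [-0.006, 0.0, -1.0]]
wrist_force: [0.3, 0.8, -0.1]
opening: -0.0
grip_force: 0.0
```

jog_arm([
  {"grip": 0,"delta_pos": [0,1,0],"rotation": [0,0,0]},
  {"grip": 0,"delta_pos": [0,1,0],"rotation": [0,0,0]},
  {"grip": 0,"delta_pos": [0,1,0],"rotation": [0,0,0]},
  {"grip": 0,"delta_pos": [0,1,0],"rotation": [0,0,0]},
  {"grip": 0,"delta_pos": [0,1,0],"rotation": [0,0,0]},
  {"grip": 0,"delta_pos": [0,1,0],"rotation": [0,0,0]},
  {"grip": 0,"delta_pos": [0,1,0],"rotation": [0,0,0]},
  {"grip": 0,"delta_pos": [0,1,0],"rotation": [0,0,0]},
  {"grip": 0,"delta_pos": [0,0.8,0],"rotation": [0,0,0]},
  {"grip": 0,"delta_pos": [0,0,0],"rotation": [0,0,0]},
])

```text
clock: 15.1
tcp_pos: [0.4743, 0.2636, 0.4446]
tcp_rot: [[-0.996, -0.094, -0.002], [-0.094, 0.996, 0.0], [0.002, 0.0, -1.0]]
wrist_force: [-0.6, 0.1, 0.2]
opening: 0.0001
grip_force: 0.0
```

```bash
python3 -c "
from g import *
go(w(146,0,378),A)
a=crop(viewer.camera('scene'),180,80,130,150,4);b=crop(viewer.camera('top'),225,205,75,70,4)
o=np.zeros((600,820,3),np.uint8)[:,:800];o[:,:520]=a;o[:280,520:]=b[:,:280];cv2.imwrite('pics/s4.png',o)
for a in(1.58,1.65,1.7,1.8): print(a,((proj('scene',[w(88-178*np.cos(a),y,47+178*np.sin(a)) for y in(-22,22)])-[180,80])*4).round().tolist())
print(((proj('top',[w(40,-40,40),w(-6,-40,40),w(-6,30,40),w(40,30,40)])-[225,205]+.5)*4+[520,0]).round().tolist())"
```

```text
t 15.1 tcp [0.4743 0.2636 0.4446] clamp mm [147.9   0.8 444.6] yaw 1.6649678617487456 open 0.00012961278547877366 F [-0.6  0.1  0.2]
rot z units 0.07115937785190142 tilt [-0.0017  0.     -1.    ]
now units [-0.04 -0.1   3.33]
after rot [-0.04 -0.1   3.33]
1.58 [[175.0, 95.0], [108.0, 124.0]]
1.65 [[164.0, 87.0], [98.0, 115.0]]
1.7 [[157.0, 82.0], [91.0, 110.0]]
1.8 [[144.0, 73.0], [79.0, 101.0]]
[[574.0, 62.0], [648.0, 56.0], [655.0, 169.0], [580.0, 176.0]]
```

View pics/s4.png

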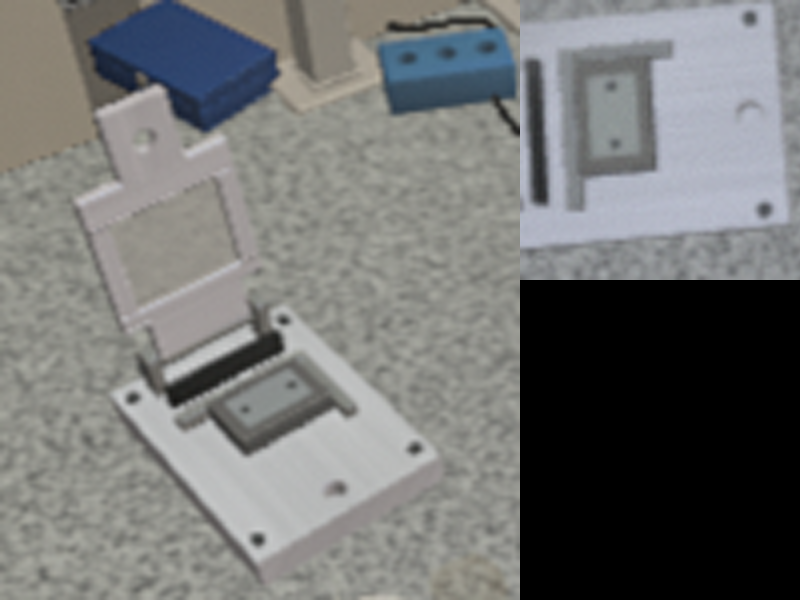

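The lid stands at about 1.67 rad (tongue tip at crop (130,95)), and the cell sits flush in the fence corner (crop (610,115)). Now I work out the lid-closing arc.

```bash
python3 -c "
from g import *
go(w(148,0,386),A)
a=np.linspace(1.57,0.03,23)
X=88-166*np.cos(a)+5*np.sin(a)+9; Z=47+166*np.sin(a)+5*np.cos(a)+173
print(X[0],Z[0],X[-1],Z[-1]); print(np.c_[a[1:],np.diff(X)/20,-np.diff(Z)/20].round(2).tolist())"
```

```text
t 15.2 tcp [0.4747 0.2623 0.445 ] clamp mm [146.6   0.5 445. ] yaw 1.6632726742858652 open -0.0001509585257604749 F [ 0.4  0.2 -0.2]
rot z units 0.04687760607526819 tilt [-1.e-03 -5.e-04 -1.e+00]
now units [-0.03  0.07  2.95]
after rot [-0.02  0.07  2.95]
101.86780818067746 386.00392900023826 -68.77532810131947 229.9770032023592
[[1.5, -0.58, 0.0], [1.43, -0.58, 0.04], [1.36, -0.57, 0.08], [1.29, -0.57, 0.12], [1.22, -0.56, 0.16], [1.15, -0.54, 0.2], [1.08, -0.53, 0.24], [1.01, -0.51, 0.28], [0.94, -0.49, 0.31], [0.87, -0.47, 0.35], [0.8, -0.44, 0.38], [0.73, -0.41, 0.41], [0.66, -0.39, 0.43], [0.59, -0.35, 0.46], [0.52, -0.32, 0.48], [0.45, -0.29, 0.51], [0.38, -0.25, 0.52], [0.31, -0.21, 0.54], [0.24, -0.17, 0.55], [0.17, -0.14, 0.57], [0.1, -0.1, 0.57], [0.03, -0.06, 0.58]]
```

jog_arm([
  {"grip": 0,"delta_pos": [0,0,1],"rotation": [0,0,0]},
  {"grip": 0,"delta_pos": [0,0,1],"rotation": [0,0,0]},
  {"grip": 0,"delta_pos": [0,0,0.95],"rotation": [0,0,0]},
  {"grip": 0,"delta_pos": [0,-0.5,0],"rotation": [0,0,0]},
  {"grip": 0,"delta_pos": [0,-0.5,0],"rotation": [0,0,0]},
  {"grip": 0,"delta_pos": [0,-0.4,0],"rotation": [0,0,0]},
  {"grip": 0,"delta_pos": [0,-0.4,0],"rotation": [0,0,0]},
  {"grip": 0,"delta_pos": [0,-0.44,0],"rotation": [0,0,0]},
  {"grip": 0,"delta_pos": [0,0,0],"rotation": [0,0,0]},
])

```text
clock: 16.1
tcp_pos: [0.4794, 0.2167, 0.3875]
tcp_rot: [[-0.996, -0.09, 0.002], [-0.09, 0.996, -0.0], [-0.002, -0.0, -1.0]]
wrist_force: [0.2, -0.1, 0.5]
opening: -0.0001
grip_force: 0.0
```

jog_arm([
  {"grip": 0,"delta_pos": [0,-0.58,0],"rotation": [0,0,0]},
  {"grip": 0,"delta_pos": [0,-0.58,0.04],"rotation": [0,0,0]},
  {"grip": 0,"delta_pos": [0,-0.57,0.08],"rotation": [0,0,0]},
  {"grip": 0,"delta_pos": [0,-0.57,0.12],"rotation": [0,0,0]},
  {"grip": 0,"delta_pos": [0,-0.56,0.16],"rotation": [0,0,0]},
  {"grip": 0,"delta_pos": [0,0,0],"rotation": [0,0,0]},
])

```text
clock: 16.7
tcp_pos: [0.4843, 0.1593, 0.378]
tcp_rot: [[-0.996, -0.09, -0.001], [-0.09, 0.996, -0.001], [0.001, -0.001, -1.0]]
wrist_force: [0.0, 0.8, -0.3]
opening: 0.0002
grip_force: 0.0
```

```bash
python3 -c "
from g import *
a=1.22;go(w(97-166*np.cos(a)+5*np.sin(a),0,220+166*np.sin(a)+5*np.cos(a)),A)"
```

```text
t 16.7 tcp [0.4843 0.1593 0.378 ] clamp mm [4.32e+01 1.00e-01 3.78e+02] yaw 1.6608237782691604 open 0.0002493070176159219 F [ 0.   0.8 -0.3]
rot z units 0.011799754519371703 tilt [-1.2e-03 -7.0e-04 -1.0e+00]
now units [-0.    0.07  0.02]
after rot [-0.    0.07  0.02]
```

jog_arm([
  {"grip": 0,"delta_pos": [0,-0.54,0.2],"rotation": [0,0,0]},
  {"grip": 0,"delta_pos": [0,-0.53,0.24],"rotation": [0,0,0]},
  {"grip": 0,"delta_pos": [0,-0.51,0.28],"rotation": [0,0,0]},
  {"grip": 0,"delta_pos": [0,-0.49,0.31],"rotation": [0,0,0]},
  {"grip": 0,"delta_pos": [0,-0.47,0.35],"rotation": [0,0,0]},
  {"grip": 0,"delta_pos": [0,-0.44,0.38],"rotation": [0,0,0]},
  {"grip": 0,"delta_pos": [0,-0.41,0.41],"rotation": [0,0,0]},
  {"grip": 0,"delta_pos": [0,-0.39,0.43],"rotation": [0,0,0]},
  {"grip": 0,"delta_pos": [0,-0.35,0.46],"rotation": [0,0,0]},
  {"grip": 0,"delta_pos": [0,-0.32,0.48],"rotation": [0,0,0]},
  {"grip": 0,"delta_pos": [0,-0.29,0.51],"rotation": [0,0,0]},
  {"grip": 0,"delta_pos": [0,-0.25,0.52],"rotation": [0,0,0]},
  {"grip": 0,"delta_pos": [0,-0.21,0.54],"rotation": [0,0,0]},
  {"grip": 0,"delta_pos": [0,-0.17,0.55],"rotation": [0,0,0]},
  {"grip": 0,"delta_pos": [0,-0.14,0.57],"rotation": [0,0,0]},
  {"grip": 0,"delta_pos": [0,0,0],"rotation": [0,0,0]},
])

```text
clock: 18.3
tcp_pos: [0.4937, 0.0509, 0.252]
tcp_rot: [[-0.996, -0.091, -0.004], [-0.091, 0.996, 0.001], [0.004, 0.001, -1.0]]
wrist_force: [-0.7, 0.2, 0.2]
opening: 0.0001
grip_force: 0.0
```

jog_arm([
  {"grip": 0,"delta_pos": [0,-0.1,0.35],"rotation": [0,0,0]},
  {"grip": 0,"delta_pos": [0,0,0.35],"rotation": [0,0,0]},
  {"grip": 0,"delta_pos": [0,0,0.3],"rotation": [0,0,0]},
  {"grip": 0,"delta_pos": [0,0,0],"rotation": [0,0,0]},
])

```text
clock: 18.7
tcp_pos: [0.4942, 0.0492, 0.2331]
tcp_rot: [[-0.996, -0.092, -0.002], [-0.092, 0.996, 0.0], [0.002, 0.0, -1.0]]
wrist_force: [-0.5, -0.4, -0.9]
opening: -0.0002
grip_force: 0.0
```

```bash
python3 -c "
from g import *
go(w(-69,0,229),A)"
```

```text
t 18.7 tcp [0.4942 0.0492 0.2331] clamp mm [-67.4   0.  233.1] yaw 1.662774773594789 open -0.00016437664051773026 F [-0.5 -0.4 -0.9]
rot z units 0.039745704021440786 tilt [-1.6e-03  3.0e-04 -1.0e+00]
now units [-0.   -0.08  0.21]
after rot [-0.   -0.08  0.21]
```

jog_arm([
  {"grip": 0,"delta_pos": [0,0,0.15],"rotation": [0,0,0]},
  {"grip": 0,"delta_pos": [0,0,0.1],"rotation": [0,0,0]},
  {"grip": 0,"delta_pos": [0,0,0],"rotation": [0,0,0]},
])

```text
clock: 19.0
tcp_pos: [0.4947, 0.049, 0.2292]
tcp_rot: [[-0.996, -0.092, 0.0], [-0.092, 0.996, -0.0], [-0.0, -0.0, -1.0]]
wrist_force: [-0.3, -0.1, 1.4]
opening: 0.0003
grip_force: 0.9
```

jog_arm([
  {"grip": 0,"delta_pos": [0,0,0.1],"rotation": [0,0,0]},
  {"grip": 0,"delta_pos": [0,0,0],"rotation": [0,0,0]},
])

```text
clock: 19.2
tcp_pos: [0.4948, 0.049, 0.2273]
tcp_rot: [[-0.996, -0.092, 0.001], [-0.092, 0.996, -0.0], [-0.0, -0.0, -1.0]]
wrist_force: [-0.9, -1.8, 2.4]
opening: -0.0001
grip_force: 1.4
```

jog_arm([
  {"grip": 0,"delta_pos": [0,0,0.1],"rotation": [0,0,0]},
  {"grip": 0,"delta_pos": [0,0,0.05],"rotation": [0,0,0]},
  {"grip": 0,"delta_pos": [0,0,0],"rotation": [0,0,0]},
  {"grip": 0,"delta_pos": [0,0,0],"rotation": [0,0,0]},
  {"grip": 0,"delta_pos": [0,0,0],"rotation": [0,0,0]},
])

```text
clock: 19.7
tcp_pos: [0.4948, 0.0489, 0.2243]
tcp_rot: [[-0.996, -0.092, 0.001], [-0.092, 0.996, -0.0], [-0.001, -0.0, -1.0]]
wrist_force: [0.2, -1.8, 5.1]
opening: -0.0001
grip_force: 2.3
```

```bash
python3 -c "
from g import *
T=np.array([.4810,-.2662,.072+.155])
go(T,A)
go(T+[0,0,.093],A)
print(proj('top',[T])[0], [hit('top',(378,260),z)[0] for z in (.06,.1,.13)])"
```

```text
t 19.7 tcp [0.4948 0.0489 0.2243] clamp mm [-67.7  -0.5 224.3] yaw 1.6627868617495591 open -5.4311026833997314e-05 F [ 0.2 -1.8  5.1]
rot z units 0.039918854084047 tilt [ 7.e-04 -4.e-04 -1.e+00]
now units [  2.13 -15.63  -0.13]
after rot [  2.09 -15.63  -0.13]
t 19.7 tcp [0.4948 0.0489 0.2243] clamp mm [-67.7  -0.5 224.3] yaw 1.6627868617495591 open -5.4311026833997314e-05 F [ 0.2 -1.8  5.1]
rot z units 0.039918854084047 tilt [ 7.e-04 -4.e-04 -1.e+00]
now units [  2.13 -15.63  -4.78]
after rot [  2.09 -15.63  -4.78]
[427.41228892 228.16410847] [array([ 0.42544961, -0.18138923,  0.06      ]), array([ 0.42324502, -0.17709929,  0.1       ]), array([ 0.42159157, -0.17388183,  0.13      ])]
```

jog_arm([
  {"grip": 0,"delta_pos": [0,0,-1],"rotation": [0,0,0]},
  {"grip": 0,"delta_pos": [0,0,-1],"rotation": [0,0,0]},
  {"grip": 0,"delta_pos": [0,0,-1],"rotation": [0,0,0]},
  {"grip": 0,"delta_pos": [0,0,-1],"rotation": [0,0,0]},
  {"grip": 0,"delta_pos": [0,0,-1],"rotation": [0,0,0]},
  {"grip": 0,"delta_pos": [0,0,-1],"rotation": [0,0,0]},
  {"grip": 0,"delta_pos": [0,0,-1],"rotation": [0,0,0]},
  {"grip": 0,"delta_pos": [0,0,-1],"rotation": [0,0,0]},
  {"grip": 0,"delta_pos": [0,0,-1],"rotation": [0,0,0]},
  {"grip": 0,"delta_pos": [0,0,-1],"rotation": [0,0,0]},
])

```text
clock: 20.7
tcp_pos: [0.4942, 0.0493, 0.4237]
tcp_rot: [[-0.996, -0.092, -0.002], [-0.092, 0.996, 0.001], [0.002, 0.001, -1.0]]
wrist_force: [1.2, -0.5, 0.6]
opening: -0.0001
grip_force: 0.0
```

jog_arm([
  {"grip": 60,"delta_pos": [0.13,-1,0],"rotation": [0,0,0]},
  {"grip": 60,"delta_pos": [0.13,-1,0],"rotation": [0,0,0]},
  {"grip": 60,"delta_pos": [0.13,-1,0],"rotation": [0,0,0]},
  {"grip": 60,"delta_pos": [0.13,-1,0],"rotation": [0,0,0]},
  {"grip": 60,"delta_pos": [0.13,-1,0],"rotation": [0,0,0]},
  {"grip": 60,"delta_pos": [0.13,-1,0],"rotation": [0,0,0]},
  {"grip": 60,"delta_pos": [0.13,-1,0],"rotation": [0,0,0]},
  {"grip": 60,"delta_pos": [0.13,-1,0],"rotation": [0,0,0]},
  {"grip": 60,"delta_pos": [0.13,-1,0],"rotation": [0,0,0]},
  {"grip": 60,"delta_pos": [0.13,-1,0],"rotation": [0,0,0]},
  {"grip": 60,"delta_pos": [0.13,-1,0],"rotation": [0,0,0]},
  {"grip": 60,"delta_pos": [0.13,-1,0],"rotation": [0,0,0]},
  {"grip": 60,"delta_pos": [0.13,-1,0],"rotation": [0,0,0]},
  {"grip": 60,"delta_pos": [0.13,-1,0],"rotation": [0,0,0]},
  {"grip": 60,"delta_pos": [0.13,-1,0],"rotation": [0,0,0]},
  {"grip": 60,"delta_pos": [0.13,-0.63,0],"rotation": [0,0,0]},
  {"grip": 60,"delta_pos": [0,0,0],"rotation": [0,0,0]},
  {"grip": 60,"delta_pos": [0,0,0],"rotation": [0,0,0]},
])

```text
clock: 22.5
tcp_pos: [0.4818, -0.2656, 0.4235]
tcp_rot: [[-0.996, -0.092, -0.001], [-0.092, 0.996, 0.001], [0.0, 0.001, -1.0]]
wrist_force: [-0.2, 0.2, -0.4]
opening: 0.0601
grip_force: 0.0
```

```bash
python3 -c "
from g import *
T=np.array([.4813,-.2664,.072+.155])
go(T,A)
a=crop(viewer.camera('scene'),180,80,130,150,4);cv2.imwrite('pics/s5.png',a)
for q in(0,.035): print(((proj('scene',[w(88-153*np.cos(q),0,52+153*np.sin(q))])-[180,80]+.5)*4).round(1).tolist())
"
```

```text
t 22.5 tcp [ 0.4818 -0.2656  0.4235] clamp mm [-379.9   40.4  423.5] yaw 1.6625985922819728 open 0.06008377220081861 F [-0.2  0.2 -0.4]
rot z units 0.03722209260807918 tilt [-6.0e-04  1.3e-03 -1.0e+00]
now units [ 0.02 -0.05  9.82]
after rot [ 0.03 -0.04  9.82]
[[328.7, 459.2]]
[[327.4, 453.4]]
```

View pics/s5.png

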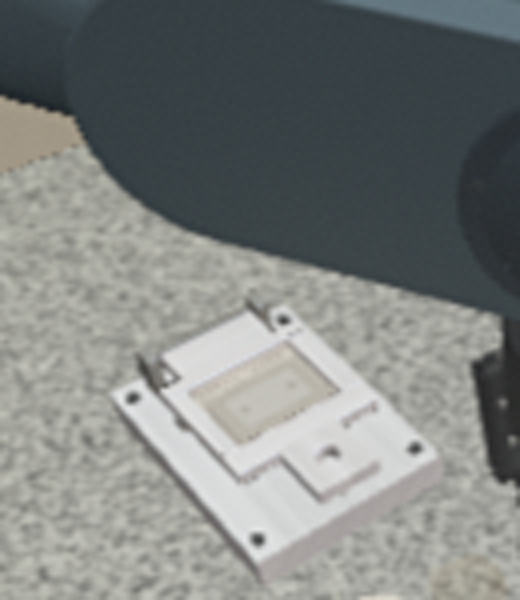

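The lid is down over the cell, with the tongue hole at crop (329,455), about where predicted. Now I go for the pin.

jog_arm([
  {"grip": 50,"delta_pos": [0.02,-0.04,1],"rotation": [0,0,0]},
  {"grip": 50,"delta_pos": [0,0,1],"rotation": [0,0,0]},
  {"grip": 50,"delta_pos": [0,0,1],"rotation": [0,0,0]},
  {"grip": 50,"delta_pos": [0,0,1],"rotation": [0,0,0]},
  {"grip": 50,"delta_pos": [0,0,1],"rotation": [0,0,0]},
  {"grip": 50,"delta_pos": [0,0,1],"rotation": [0,0,0]},
  {"grip": 50,"delta_pos": [0,0,1],"rotation": [0,0,0]},
  {"grip": 50,"delta_pos": [0,0,1],"rotation": [0,0,0]},
  {"grip": 50,"delta_pos": [0,0,0.8],"rotation": [0,0,0]},
  {"grip": 50,"delta_pos": [0,0,0.8],"rotation": [0,0,0]},
  {"grip": 50,"delta_pos": [0,0,0],"rotation": [0,0,0]},
])

```text
clock: 23.65
tcp_pos: [0.4809, -0.2653, 0.2299]
tcp_rot: [[-0.996, -0.093, -0.004], [-0.093, 0.996, 0.003], [0.003, 0.004, -1.0]]
wrist_force: [0.0, -0.5, -0.5]
opening: 0.0496
grip_force: 0.0
```

jog_arm([
  {"grip": 0,"delta_pos": [0,0,0],"rotation": [0,0,0]},
  {"grip": 0,"delta_pos": [0,0,0],"rotation": [0,0,0]},
  {"grip": 0,"delta_pos": [0,0,0],"rotation": [0,0,0]},
  {"grip": 0,"delta_pos": [0,0,0],"rotation": [0,0,0]},
  {"grip": 0,"delta_pos": [0,0,0],"rotation": [0,0,0]},
  {"grip": 0,"delta_pos": [0,0,0],"rotation": [0,0,0]},
  {"grip": 0,"delta_pos": [0,0,0],"rotation": [0,0,0]},
], squeeze=50)

```text
clock: 24.35
tcp_pos: [0.482, -0.2664, 0.2335]
tcp_rot: [[-0.996, -0.092, 0.001], [-0.092, 0.996, 0.001], [-0.001, 0.001, -1.0]]
wrist_force: [-1.1, 4.6, 5.5]
opening: 0.0167
grip_force: 48.7
```

jog_arm([
  {"grip": 0,"delta_pos": [0,0,-0.3],"rotation": [0,0,0]},
  {"grip": 0,"delta_pos": [0,0,-0.5],"rotation": [0,0,0]},
  {"grip": 0,"delta_pos": [0,0,-1],"rotation": [0,0,0]},
  {"grip": 0,"delta_pos": [0,0,-1],"rotation": [0,0,0]},
  {"grip": 0,"delta_pos": [0,0,-1],"rotation": [0,0,0]},
  {"grip": 0,"delta_pos": [0,0,-1],"rotation": [0,0,0]},
  {"grip": 0,"delta_pos": [0,0,-1],"rotation": [0,0,0]},
  {"grip": 0,"delta_pos": [0,0,0],"rotation": [0,0,0]},
])

```text
clock: 25.15
tcp_pos: [0.4822, -0.2678, 0.3525]
tcp_rot: [[-0.996, -0.092, 0.006], [-0.092, 0.996, -0.006], [-0.005, -0.007, -1.0]]
wrist_force: [-0.1, -0.5, -0.3]
opening: 0.0167
grip_force: 48.9
```

```bash
python3 -c "
from g import *
H=w(-65,0,24);print('model',H)
print('scene s4',hit('scene',px([(336,489)],4,180,80),.024))
print('lid s5',hit('scene',px([(329,455)],4,180,80),.0565),w(-64.9,0,57))
# dark hole detect in top0 & s4
import cv2
for f,k,b in(('pics/top0.png',1,None),):
    g=cv2.cvtColor(cv2.imread(f),cv2.COLOR_BGR2GRAY)[222:242,272:292]; print(g)
print(proj('top',H))
T=H+[0,0,0]; T[2]=.352; go(T,A)"
```

```text
model [0.49404055 0.05158844 0.024     ]
scene s4 [[0.4946034  0.05007065 0.024     ]]
lid s5 [[0.49450519 0.05011957 0.0565    ]] [0.49403164 0.05168804 0.057     ]
[[178 178 177 178 177 178 178 181 181 179 177 180 177 177 172 175 172 151
  125 121]
 [178 179 179 176 176 179 174 178 177 175 176 177 176 175 177 176 171 152
  128 125]
 [178 175 177 176 178 177 176 179 177 177 177 174 175 175 175 175 174 155
  140 131]
 [179 176 176 174 175 176 176 174 174 174 173 174 174 172 172 174 172 156
  139 131]
 [175 175 175 176 175 174 174 173 173 175 173 172 172 171 172 171 173 155
  135 125]
 [174 175 175 175 176 176 177 176 175 176 175 177 175 176 177 175 173 161
  144 137]
 [178 178 176 178 177 179 177 179 178 177 177 177 179 174 176 175 173 162
  147 146]
 [179 179 176 178 180 178 178 176 171 166 164 169 171 174 176 175 172 163
  143 143]
 [177 176 175 177 177 177 174 170 157 148 142 148 162 168 172 172 171 162
  144 139]
 [177 177 178 176 177 176 171 159 135 139 146 143 146 161 169 174 173 170
  149 135]
 [173 173 173 172 173 173 168 146 140 160 173 171 167 162 166 171 173 168
  151 139]
[... 357 characters left out ...]
3 176 174 172 174 174 172 172 173 175 173 173 173 172 174
  159 151]
 [176 172 173 174 171 175 173 174 173 173 176 177 173 174 175 175 176 173
  157 145]
 [174 174 174 177 176 176 175 175 175 175 177 177 174 176 173 176 174 171
  157 140]
 [176 176 175 175 173 176 174 177 173 174 176 173 173 174 173 174 173 173
  158 140]
 [177 174 174 174 175 177 172 175 176 173 171 171 175 173 172 174 176 176
  165 143]]
[[282.08431615 233.06619459]]
t 25.15 tcp [ 0.4822 -0.2678  0.3525] clamp mm [-382.1   40.2  352.5] yaw 1.662619307474423 open 0.016729976762036518 F [-0.1 -0.5 -0.3]
rot z units 0.037518815882879794 tilt [ 0.0058 -0.0062 -1.    ]
now units [-2.05 15.85 -0.07]
after rot [-2.01 15.86  0.03]
```

jog_arm([
  {"grip": 0,"delta_pos": [-0.13,0.99,0],"rotation": [0,0,0]},
  {"grip": 0,"delta_pos": [-0.13,0.99,0],"rotation": [0,0,0]},
  {"grip": 0,"delta_pos": [-0.13,0.99,0],"rotation": [0,0,0]},
  {"grip": 0,"delta_pos": [-0.13,0.99,0],"rotation": [0,0,0]},
  {"grip": 0,"delta_pos": [-0.13,0.99,0],"rotation": [0,0,0]},
  {"grip": 0,"delta_pos": [-0.13,0.99,0],"rotation": [0,0,0]},
  {"grip": 0,"delta_pos": [-0.13,0.99,0],"rotation": [0,0,0]},
  {"grip": 0,"delta_pos": [-0.13,0.99,0],"rotation": [0,0,0]},
  {"grip": 0,"delta_pos": [-0.13,0.99,0],"rotation": [0,0,0]},
  {"grip": 0,"delta_pos": [-0.13,0.99,0],"rotation": [0,0,0]},
  {"grip": 0,"delta_pos": [-0.13,0.99,0],"rotation": [0,0,0]},
  {"grip": 0,"delta_pos": [-0.13,0.99,0],"rotation": [0,0,0]},
  {"grip": 0,"delta_pos": [-0.13,0.99,0],"rotation": [0,0,0]},
  {"grip": 0,"delta_pos": [-0.13,0.99,0],"rotation": [0,0,0]},
  {"grip": 0,"delta_pos": [-0.12,0.99,0],"rotation": [0,0,0]},
  {"grip": 0,"delta_pos": [-0.12,0.99,0],"rotation": [0,0,0]},
  {"grip": 0,"delta_pos": [0,0,0],"rotation": [0,0,0]},
  {"grip": 0,"delta_pos": [0,0,0],"rotation": [0,0,0]},
  {"grip": 0,"delta_pos": [0,0,0],"rotation": [0,0,0]},
])

```text
clock: 27.05
tcp_pos: [0.4932, 0.0521, 0.3475]
tcp_rot: [[-0.996, -0.091, -0.001], [-0.091, 0.996, -0.0], [0.001, -0.0, -1.0]]
wrist_force: [-0.1, -1.6, -0.6]
opening: 0.0165
grip_force: 49.0
```

```bash
python3 -c "
from g import *
go(np.array([.4945,.0508,.30]),A)"
```

```text
t 27.05 tcp [0.4932 0.0521 0.3475] clamp mm [-64.4   0.8 347.5] yaw 1.6623485439518273 open 0.016472472285938632 F [-0.1 -1.6 -0.6]
rot z units 0.03364041411017108 tilt [-1.e-03 -2.e-04 -1.e+00]
now units [-0.06 -0.07  2.38]
after rot [-0.06 -0.07  2.38]
```

jog_arm([
  {"grip": 0,"delta_pos": [-0.06,-0.07,0.5],"rotation": [0,0,0]},
  {"grip": 0,"delta_pos": [0,0,0.8],"rotation": [0,0,0]},
  {"grip": 0,"delta_pos": [0,0,0.8],"rotation": [0,0,0]},
  {"grip": 0,"delta_pos": [0,0,0.4],"rotation": [0,0,0]},
  {"grip": 0,"delta_pos": [0,0,0],"rotation": [0,0,0]},
  {"grip": 0,"delta_pos": [0,0,0],"rotation": [0,0,0]},
])

```text
clock: 27.65
tcp_pos: [0.495, 0.0508, 0.2983]
tcp_rot: [[-0.996, -0.091, 0.0], [-0.091, 0.996, -0.0], [-0.0, -0.0, -1.0]]
wrist_force: [-0.2, 0.6, -0.1]
opening: 0.0167
grip_force: 49.0
```

```bash
python3 -c "
from g import *
go(np.array([.4945,.0508,.30]),A)
t=sense()['tcp_pos']
cv2.imwrite('pics/s6.png',crop(viewer.camera('scene'),235,165,60,50,12))
P=[t-[0,0,.2295],t-[0,0,.1875],[.4945,.0501,.0565],[.494,.0516,.0565]]
print(((proj('scene',P)-[235,165]+.5)*12).round().tolist())"
```

```text
t 27.65 tcp [0.495  0.0508 0.2983] clamp mm [-65.9  -0.9 298.3] yaw 1.6622299775709075 open 0.016670247659485892 F [-0.2  0.6 -0.1]
rot z units 0.03194207580546009 tilt [ 2.e-04 -1.e-04 -1.e+00]
now units [ 0.03  0.   -0.09]
after rot [ 0.03  0.   -0.09]
[[321.0, 303.0], [292.0, 160.0], [329.0, 347.0], [323.0, 343.0]]
```

View pics/s6.png

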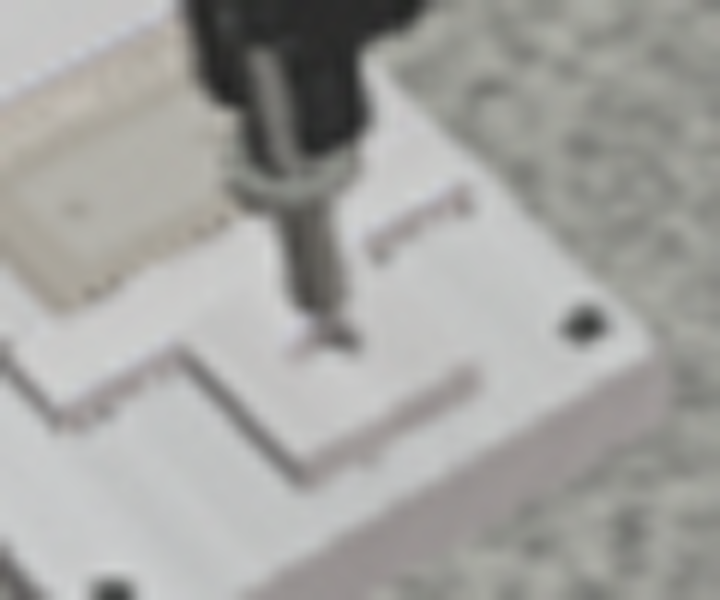

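The pin foot is at crop (320,305), just above the lid hole at about (325,342), so straight down should enter within 1–2 mm. Lowering gently and watching the force.

jog_arm([
  {"grip": 0,"delta_pos": [0.03,0,0.3],"rotation": [0,0,0]},
  {"grip": 0,"delta_pos": [0,0,0.2],"rotation": [0,0,0]},
  {"grip": 0,"delta_pos": [0,0,0.15],"rotation": [0,0,0]},
  {"grip": 0,"delta_pos": [0,0,0.1],"rotation": [0,0,0]},
  {"grip": 0,"delta_pos": [0,0,0],"rotation": [0,0,0]},
])

```text
clock: 28.2
tcp_pos: [0.4941, 0.0511, 0.2827]
tcp_rot: [[-0.996, -0.092, -0.001], [-0.092, 0.996, 0.0], [0.001, 0.0, -1.0]]
wrist_force: [-0.2, 0.4, -0.2]
opening: 0.0166
grip_force: 49.0
```

jog_arm([
  {"grip": 0,"delta_pos": [0,0,0.1],"rotation": [0,0,0]},
  {"grip": 0,"delta_pos": [0,0,0.1],"rotation": [0,0,0]},
  {"grip": 0,"delta_pos": [0,0,0],"rotation": [0,0,0]},
])

```text
clock: 28.5
tcp_pos: [0.4942, 0.0511, 0.2789]
tcp_rot: [[-0.996, -0.092, -0.0], [-0.092, 0.996, 0.0], [0.0, 0.0, -1.0]]
wrist_force: [-0.8, 1.2, -1.3]
opening: 0.0161
grip_force: 49.0
```

It has entered the lid hole without contact. Continuing down.

jog_arm([
  {"grip": 0,"delta_pos": [0,0,0.25],"rotation": [0,0,0]},
  {"grip": 0,"delta_pos": [0,0,0.25],"rotation": [0,0,0]},
  {"grip": 0,"delta_pos": [0,0,0.25],"rotation": [0,0,0]},
  {"grip": 0,"delta_pos": [0,0,0.2],"rotation": [0,0,0]},
  {"grip": 0,"delta_pos": [0,0,0],"rotation": [0,0,0]},
])

```text
clock: 29.0
tcp_pos: [0.494, 0.0511, 0.2593]
tcp_rot: [[-0.996, -0.092, -0.001], [-0.092, 0.996, 0.0], [0.001, 0.0, -1.0]]
wrist_force: [0.8, 2.2, -0.1]
opening: 0.0164
grip_force: 49.1
```

jog_arm([
  {"grip": 0,"delta_pos": [0,0,0.15],"rotation": [0,0,0]},
  {"grip": 0,"delta_pos": [0,0,0.15],"rotation": [0,0,0]},
  {"grip": 0,"delta_pos": [0,0,0.1],"rotation": [0,0,0]},
  {"grip": 0,"delta_pos": [0,0,0],"rotation": [0,0,0]},
])

```text
clock: 29.4
tcp_pos: [0.4942, 0.0511, 0.2518]
tcp_rot: [[-0.996, -0.092, -0.0], [-0.092, 0.996, 0.0], [0.0, 0.0, -1.0]]
wrist_force: [-0.6, 3.4, 1.7]
opening: 0.0166
grip_force: 49.2
```

jog_arm([
  {"grip": 0,"delta_pos": [0,0,0.15],"rotation": [0,0,0]},
  {"grip": 0,"delta_pos": [0,0,0.1],"rotation": [0,0,0]},
  {"grip": 0,"delta_pos": [0,0,0],"rotation": [0,0,0]},
])

```text
clock: 29.7
tcp_pos: [0.4941, 0.0511, 0.2468]
tcp_rot: [[-0.996, -0.092, -0.0], [-0.092, 0.996, 0.0], [0.0, 0.0, -1.0]]
wrist_force: [0.6, 3.9, 2.5]
opening: 0.0165
grip_force: 49.3
```

jog_arm([
  {"grip": 0,"delta_pos": [0,0.03,0.1],"rotation": [0,0,0]},
  {"grip": 0,"delta_pos": [0,0,0.1],"rotation": [0,0,0]},
  {"grip": 0,"delta_pos": [0,0,0.1],"rotation": [0,0,0]},
  {"grip": 0,"delta_pos": [0,0,0],"rotation": [0,0,0]},
], squeeze=80)

```text
clock: 30.1
tcp_pos: [0.4942, 0.0514, 0.241]
tcp_rot: [[-0.996, -0.092, 0.0], [-0.092, 0.996, -0.001], [-0.0, -0.001, -1.0]]
wrist_force: [0.6, 0.3, 1.9]
opening: 0.0156
grip_force: 78.0
```

jog_arm([
  {"grip": 0,"delta_pos": [0,0,0.05],"rotation": [0,0,0]},
  {"grip": 0,"delta_pos": [0,0,0.05],"rotation": [0,0,0]},
  {"grip": 0,"delta_pos": [0,0,0],"rotation": [0,0,0]},
])

```text
clock: 30.4
tcp_pos: [0.4944, 0.0514, 0.2395]
tcp_rot: [[-0.996, -0.092, 0.001], [-0.092, 0.996, -0.001], [-0.001, -0.001, -1.0]]
wrist_force: [0.1, 0.1, 4.2]
opening: 0.0154
grip_force: 78.3
```

jog_arm([
  {"grip": 0,"delta_pos": [0,0,0.05],"rotation": [0,0,0]},
  {"grip": 0,"delta_pos": [0,0,0.05],"rotation": [0,0,0]},
  {"grip": 0,"delta_pos": [0,0,0],"rotation": [0,0,0]},
])

```text
clock: 30.7
tcp_pos: [0.4951, 0.0515, 0.2392]
tcp_rot: [[-0.996, -0.092, 0.001], [-0.092, 0.996, -0.0], [-0.001, -0.001, -1.0]]
wrist_force: [-3.5, 1.5, 15.7]
opening: 0.0158
grip_force: 79.6
```

jog_arm([
  {"grip": 0,"delta_pos": [0,0,0.05],"rotation": [0,0,0]},
  {"grip": 0,"delta_pos": [0,0,0.05],"rotation": [0,0,0]},
  {"grip": 0,"delta_pos": [0,0,0],"rotation": [0,0,0]},
])

```text
clock: 31.0
tcp_pos: [0.4958, 0.0516, 0.2389]
tcp_rot: [[-0.996, -0.092, 0.002], [-0.092, 0.996, -0.0], [-0.002, -0.001, -1.0]]
wrist_force: [-8.2, 1.3, 27.3]
opening: 0.0155
grip_force: 80.8
```

jog_arm([
  {"grip": 0,"delta_pos": [0.05,0,-0.02],"rotation": [0,0,0]},
  {"grip": 0,"delta_pos": [0,0,0],"rotation": [0,0,0]},
  {"grip": 0,"delta_pos": [0,0,0],"rotation": [0,0,0]},
  {"grip": 0,"delta_pos": [0,0,0],"rotation": [0,0,0]},
  {"grip": 0,"delta_pos": [0,0,0],"rotation": [0,0,0]},
])

```text
clock: 31.5
tcp_pos: [0.4949, 0.0514, 0.239]
tcp_rot: [[-0.996, -0.092, 0.004], [-0.092, 0.996, -0.0], [-0.004, -0.001, -1.0]]
wrist_force: [-5.9, 1.4, 22.5]
opening: 0.0155
grip_force: 80.6
```

```bash
python3 -c "
from g import *
go(w(-65,0,239),A)
a=crop(viewer.camera('scene'),205,140,100,75,7);cv2.imwrite('pics/s7.png',a)"
```

```text
t 31.5 tcp [0.4949 0.0514 0.239 ] clamp mm [-65.2  -0.8 239. ] yaw 1.662869459775667 open 0.015520575327207806 F [-5.9  1.4 22.5]
rot z units 0.041101983657070275 tilt [ 3.6e-03 -3.0e-04 -1.0e+00]
now units [0.04 0.01 0.  ]
after rot [0.04 0.01 0.  ]
```

View pics/s7.png

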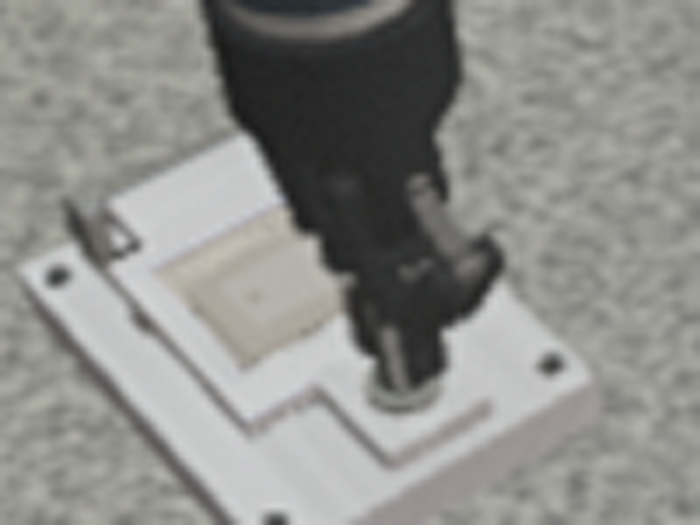

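The pin's shoulder rests on the tongue at crop (405,395), and the lid is level and pressed with about 22 N. Handing in.

```bash
python3 -c "
from workcell import job
print(job.sign_off())"
```

```text
the job is handed in; nothing more can be done
None
```

The job is handed in at about 31.5 s: the cell is flush in the fence corner, the lid is down and pressed shut, and the pin is bottomed through both holes, still gripped and pressed with about 22 N; the hand-in call returned no verdict.

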